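Extend the short stand leg to its end collar

ROBOT

A 7-joint arm with a two-finger parallel gripper is mounted at the origin on a cart in front of the work surface, level with it; the furniture and walls round the work are solid. World frame = base frame: x ahead of the robot, y to its left, z up, the work surface at z = 0. Lengths are in m, angles in rad, forces in N, time in s.
With the tool pointing down it reaches from about 0.425 to 0.875 m from the base axis. Payload 4.7 kg.
Tool frame: the origin (TCP) lies at the very end of the fingers, on their centre line; the grasp point (between the pads) lies 19 mm behind it; z points along the fingers, y is the line along which they close (so a half turn about z gives the same grasp; the last joint's range is limited). The gripper opens to 87 mm and grips with 3 to 60 N. Pads are 19 mm wide; open, the fingers measure 117 mm over their backs; the gripper's body (75 mm by 190 mm) begins 51 mm behind the grasp point.
Start: joints at [-1.24, 0.321, -0.07, 1.45, 0.023, 1.371, -0.057], TCP at [0.203, 0.618, 0.223] pointing down, gripper open.
Joint ranges: [-2.86, 2.86], [-0.3, 2.09], [-1.38, 1.24], [0.06, 2.45], [-1.56, 4.7], [0.09, 2.05], [-2.69, 2.69]. Speed limits (rad/s): [2.57, 2.57, 3.14, 3.14, 3.14, 3.14, 3.14].

INTERFACE

Orientations are given as a rotation vector (axis times angle).
In Python, from bench import ctrl, get_image, job gives the robot as it stands.
- The arm moves only by the shell command python3 -m crank 'ROWS' [FORCE]. ROWS is JSON, a list that holds one entry, the list of rows, each a list of 5 numbers: the shift along the tool's x, y, z in mm, then the turn about the tool's z in rad, then the closure, from -1 (fully open) to 1 (shut), so that 0 is half open. A call has 1 to 10 rows; each row shifts and turns the commanded pose from where the row before left it, along the tool's axes as they then stand; what a row does not reach is not made up. A row lasts 1/12 s, in which the tool goes at most 41.7 mm and 7.16 degrees, less where a joint would pass 70% of its speed; a pose out of reach is approached as far as the arm can. A call with a gripper value outside its range is refused whole. The fingers move at their own pace and stop on an object; FORCE is the grip in N (left out, the last holds). Time passes only in rows, so rows that do not move let the fingers close. It gives the time, the measured TCP pose, the force, the opening and the grip force at its end, in the units of the state.
- ctrl.get_state(): the state, without advancing time (a new reading comes with each control period).
- get_image(name): name is "scene" or "top" or "wrist"; returns a dict with "pixels" (400x640x3 uint8, red, green, blue), "fx", "fy", "cx", "cy" (pixels), "T" (4x4, takes a point from camera to world coordinates); the wrist camera has in their place "T_tool_cam" (4x4, takes a point from camera to tool coordinates, whose origin is the TCP and whose axes are the flange's). Camera axes: x right, y down, z forward; pixel columns grow to the right and rows downward; lengths in m; the calibration is good to about 2 mm. A picture is of the moment at which its call begins: read the wrist's pose just before it. There is no depth.
- job.close_job(): hands the job in; it is judged then, once.
The state is a dict: "time": time; "joint_positions": joint angles; "qd": joint speeds; "joint_torque": joint torques, N m; "position": TCP position; "tool_rot": TCP orientation; "ft_force": force on the tool from outside, world axes, zero at the start; "torque": the same for the moment, N m; "grip_width": opening from 0.0 (shut) to 1.0 (fully open); "grip_force": force on a finger pad.
Only numpy, scipy, OpenCV 4.12 (cv2) and the standard library are available. Lean on these libraries where they do the work, as an engineer would, in place of code of your own. Each camera call takes 0.05 s, during which the arm holds its last target. There are 200 camera calls.

TASK

Two telescopic stand legs lie clamped on boards on the bench; one is already pulled out and locked, the other is still short. Extend the short leg: press its spring button down about level with the tube and drag it under the edge of its hole so that it stays in, then pull the rubber foot out until the button pops up fully through the hole in the black end collar, and let go. Be gentle with the thin tubes (neither lean on them nor pull hard against a locked button, 25 N at most), and leave the other leg, the marker, the screwdriver and the carton as they are.

Things in the scene. Friction and masses are not known exactly. Their poses are not given: they have to be found in the camera images.
- leg_a: The short leg on its board (plywood, 70 x 190 x 10 mm), fixed to the bench. Origin on the bench under the leg. The leg lies along its own y axis, its foot pointing to own -y, everything centred on own x = 0; z up. A steel strap lies 4 mm high over the tube at y = 0.076 to 0.094. First hole, in which the button now stands: 18 mm across, in the tube's top at y = +0.030.
- leg_a_tube: Its square aluminium outer tube, 30 x 30 mm, wall 2 mm, from y = +0.110 to -0.085, top at z = 0.060; origin and axes as leg_a; sinks 1 mm per 10 N in rubber pads. Clamped round it: a black collar, 36 mm wide, 54 mm long, 3 mm higher than the tube, with the second 18 mm hole at its middle, 62 to 78 mm from the first hole towards the foot (differs from case to case, not measured).
- leg_a_button_top (a point): Crest of the short leg's spring button on its inner tube: steel, non-slip, 15 mm across, 9 mm above the tube's top when up; conical dome 3.9 mm high, slope 32 degrees. 2 N to start pressing, 4.4 N when level with the tube's top. With its crest pressed to 0 to 1.5 mm above the tube's top, 4 to 10 mm of drag by friction towards the foot catches the dome under the hole's edge; it stays in.
- leg_a_button (a joint): How far that button is pressed in, m: 0 fully up, 0.009 level with the tube's top, 0.011 when wholly under the tube's wall, 0.007 to 0.009 when its dome is caught under the hole's edge.
- leg_a_foot (a point): Middle of the rubber foot on the short leg's inner tube, 145 mm from the button towards own -y: a block 34 mm wide (own x), 40 mm long (own y), 36 mm high, top at z = 0.060, with a 42 mm square, 7 mm thick sole on its far end. Pinched across its width from above; the bench below is free. Rubbery along the leg: gives about 2.5 mm per 10 N.
- leg_a_inner (a joint): How far the short leg's inner tube is pulled out (towards own -y), m: 0 with the button mid-way in the first hole (1.5 mm play each way), 0.062 to 0.078 with it in the collar's hole, 0.095 at the stop. About 3 N of friction, 6 N while the button is drawn under the edge; stays where left.
- leg_b: The other leg on its board: the same make, already pulled out (its foot is about 70 mm farther from its tube) and locked. To be left alone.
- leg_b_inner (a joint): How far the other leg's inner tube is pulled out, m: about 0.070.
- yellow_marker: Yellow marker, 13 x 102 x 14 mm, lying between the two boards. Bystander.
- screwdriver: Screwdriver, 197 mm long, 22 mm high. Bystander.
- brown_carton: Small brown carton, 62 x 61 x 94 mm high. Bystander.

How it is judged:
On the way, in this order (a step that is already met when the one before it is completed fails the run):
1. the short leg's button is pressed in and held under the tube's wall, the leg sliding out (value of joint each of leg_a_button, leg_a_inner above 0.006 m), for 0.1 s.
2. the button has popped up through the collar's hole (value of joint leg_a_button below 0.002 m and value of joint leg_a_inner above 0.055 m), for 0.2 s.
At the end, for the whole second after the job is handed in: The short leg's inner tube is pulled out to the collar (55 to 85 mm) with its button fully up through the collar's hole (within 2 mm); the other leg is still pulled out about 70 mm and locked (all of step 2 and value of joint leg_a_inner below 0.085 m and value of joint leg_b_inner between 0.064 and 0.076 m); the robot touches nothing.
It fails at once if the short leg's tube is loaded with more than 25 N, by leaning on it or by pulling its button against a hole (contact force between leg_a_tube and anything else above 25 N).
It fails at once if the other leg is leant on or knocked (more than 10 N) (contact force between leg_b and the arm above 10 N or contact force between leg_b and the fingers above 10 N).
It fails at once if the other leg is pushed in (value of joint leg_b_inner below 0.06 m).
It fails at once if a bystander (marker, screwdriver, carton) is moved by more than 20 mm (distance of any of yellow_marker, screwdriver, brown_carton from where it was at the start of the episode above 0.02 m).
It also fails if it takes over 51 s, if anything falls off the work surface, if the arm or the gripper's body presses on something with over 40 N, if the wrist force passes 120 N, or if a joint passes its speed limit or range.

## Working session

There is one attempt and no reset: what is moved stays moved. The work goes in short steps, Python scripts to look and compute and a shell command to move; the robot and the scene stay as the last step left them, time stands still between calls to the robot, and variables do not carry over. Pictures are saved under pics/ and viewed, at most 10 in all, crops included, and the job is handed in when it is done.

```bash
ls; mkdir -p pics
python3 - <<'E'
from bench import ctrl,get_image
import cv2,numpy as np
print(ctrl.get_state())
for n in("top","scene"):
    d=get_image(n);cv2.imwrite(f"pics/{n}0.png",d["pixels"][...,::-1]);print(n,d["fx"],d["fy"],d["cx"],d["cy"],np.round(d["T"],4).tolist())
E
```

```text
pics
{'time': 0.0, 'joint_positions': array([-1.23991356,  0.32180586, -0.07006573,  1.45166979,  0.02261097,
        1.37077193, -0.05690091]), 'qd': array([ 5.46934433e-04,  1.13919240e-03, -4.08246699e-04,  3.55199308e-06,
        2.37171586e-05, -1.60902561e-03,  4.44610455e-04]), 'joint_torque': array([-5.37128126e-04, -4.91282344e+01, -4.04102392e-01, -3.12535536e+01,
       -6.37565064e-02,  4.35763830e-02,  1.84482592e-04]), 'position': array([0.20237541, 0.61712207, 0.2214751 ]), 'tool_rot': array([-4.95473052e-01, -3.10208966e+00,  2.92074515e-03]), 'ft_force': array([ 0.42437917, -0.47859923, -0.54619929]), 'torque': array([-0.09618454, -0.01885123,  0.02438161]), 'grip_force': 0.0, 'grip_width': 1.0004410562612303}
top 518.4596554470916 518.4596554470916 331.98182465354876 205.9685564751976 [[0.0146, -0.9958, 0.0907, 0.4378], [-0.9999, -0.0152, -0.0054, -0.2503], [0.0067, -0.0906, -0.9959, 1.1899], [0.0, 0.0, 0.0, 1.0]]
scene 402.1843329150351 402.1843329150351 324.7271712488646 195.33146688800892 [[-0.9275, 0.3289, -0.1776, 0.6944], [0.3738, 0.8189, -0.4354, 0.1653], [0.0023, -0.4702, -0.8825, 0.8922], [0.0, 0.0, 0.0, 1.0]]
```

View pics/top0.png

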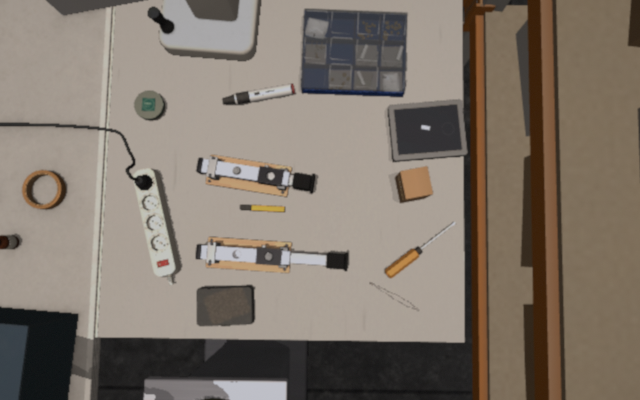

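View pics/scene0.png

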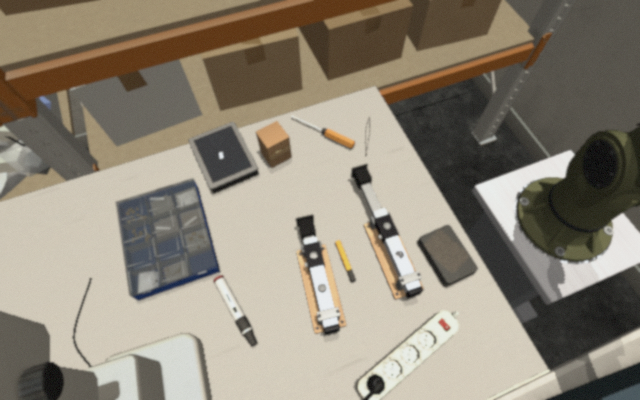

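The top view shows short leg A at about (200–315, 160–190) with its foot at (303,183). Leg B lies below it at row 255, the marker at (265,209), the carton at (413,184) and the screwdriver at (420,250). The scene view agrees.

```bash
cat > h.py <<'E'
from bench import ctrl,get_image
import cv2,numpy as np
from scipy.spatial.transform import Rotation as R
def shot(name):
    s=ctrl.get_state();d=get_image(name)
    if name=="wrist":
        T=np.eye(4);T[:3,:3]=R.from_rotvec(s["tool_rot"]).as_matrix();T[:3,3]=s["position"];d["T"]=T@d["T_tool_cam"]
    d["s"]=s;return d
def ray(d,u,v,z):
    r=d["T"][:3,:3]@[(u-d["cx"])/d["fx"],(v-d["cy"])/d["fy"],1];o=d["T"][:3,3]
    return o+r*(z-o[2])/r[2]
def proj(d,p):
    q=np.linalg.inv(d["T"])@[*p,1];return d["cx"]+d["fx"]*q[0]/q[2],d["cy"]+d["fy"]*q[1]/q[2]
E
python3 - <<'E'
from h import *
d=shot("top");im=d["pixels"];hsv=cv2.cvtColor(im,cv2.COLOR_RGB2HSV)
x0,y0=190,145
c=im[y0:y0+60,x0:x0+135];cv2.imwrite("pics/c1.png",cv2.resize(c,None,fx=5.9,fy=5.9,interpolation=cv2.INTER_CUBIC)[...,::-1])
m=(hsv[...,2]<60).astype(np.uint8)
m[:y0]=0;m[205:]=0;m[:,:x0]=0;m[:,325:]=0
n,l,st,ce=cv2.connectedComponentsWithStats(m)
for i in range(1,n):
    if st[i,4]>15: print(st[i],ce[i],ray(d,*ce[i],.06))
E
```

```text
[197 158   5  15  41] [199.02439024 165.02439024] [0.62677682 0.03745454 0.06      ]
[258 168  25  18 261] [269.56704981 176.35249042] [ 0.60404592 -0.11826626  0.06      ]
[293 173  22  20 329] [303.57446809 181.86930091] [ 0.59298178 -0.19321933  0.06      ]
```

View pics/c1.png

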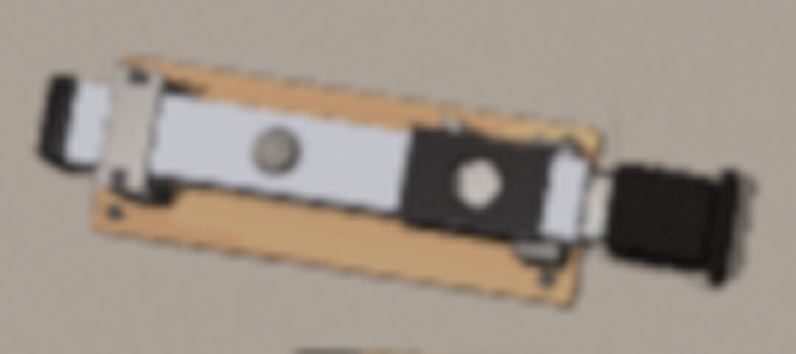

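```bash
cat >> h.py <<'E'
def go(p,yaw_y=None):
    """mm in tool axes to bring TCP to p; rad to bring tool y to heading yaw_y"""
    s=ctrl.get_state();M=R.from_rotvec(s["tool_rot"]).as_matrix()
    dl=M.T@(np.array(p)-s["position"])*1000
    out=[np.round(dl,1)]
    if yaw_y is not None:
        a=yaw_y-np.arctan2(M[1,1],M[0,1]);out.append(round(-((a+np.pi/2)%np.pi-np.pi/2),3))
    print("pos",np.round(s["position"],4),"F",np.round(s["ft_force"],1),"w",round(s["grip_width"],3),"t",round(s["time"],2),"M",np.round(M,3).tolist(),"->",*out)
E
python3 - <<'E'
from h import *
d=shot("top")
b=ray(d,190+276/5.9,145+150/5.9,.069);h=ray(d,190+478/5.9,145+183/5.9,.063);f=np.array([.593,-.1932,.06])
print(b,h,np.linalg.norm(b-h),np.linalg.norm(b-f))
v=b-f;print("own y heading",np.arctan2(v[1],v[0]))
go([b[0],b[1],.22],np.arctan2(v[1],v[0])-np.pi/2)
E
```

```text
[ 0.61465903 -0.04751312  0.069     ] [ 0.6043965 -0.1217737  0.063    ] 0.07520606536567753 0.14756279787725568
own y heading 1.4232089917978255
pos [0.2024 0.6173 0.2219] F [0.  0.8 0.5] w 1.001 t 0.2 M [[-0.95, 0.312, -0.0], [0.312, 0.95, -0.001], [-0.0, -0.001, -1.0]] -> [-598.8 -503.3    2.5] 1.402
```

```bash
python3 -m crank '[[[-15,-13,0,0,-1],[-30,-25,0,0,-1],[-30,-25,0,0,-1],[-30,-25,0,0,-1],[-30,-25,0,0,-1],[-30,-25,0,0,-1],[-30,-25,0,0,-1],[-30,-25,0,0,-1],[-30,-25,0,0,-1],[-30,-25,0,0,-1]]]' 5
python3 -m crank '[[[-30,-25,0,0,-1],[-30,-25,0,0,-1],[-30,-25,0,0,-1],[-30,-25,0,0,-1],[-30,-25,0,0,-1],[-30,-25,0,0,-1],[-30,-25,0,0,-1],[-30,-25,0,0,-1],[-30,-25,0,0,-1],[-15,-13,0,0,-1]]]'
python3 -m crank '[[[0,0,0,0.12,-1],[0,0,0,0.12,-1],[0,0,0,0.12,-1],[0,0,0,0.12,-1],[0,0,0,0.12,-1],[0,0,0,0.12,-1],[0,0,0,0.12,-1],[0,0,0,0.12,-1],[0,0,0,0.12,-1],[0,0,0,0.12,-1]]]'
python3 -m crank '[[[0,0,0,0.12,-1],[0,0,0,0.08,-1],[0,0,0,0,-1],[0,0,0,0,-1]]]'
python3 - <<'E'
from h import *
d=shot("wrist");cv2.imwrite("pics/w1.png",d["pixels"][...,::-1])
go([.6147,-.0475,.22],1.423-np.pi/2)
print(d["T_tool_cam"].round(3).tolist(),d["fx"],proj(d,[.6147,-.0475,.069]),proj(d,[.6044,-.1218,.063]))
print(ctrl.get_state()["joint_positions"])
E
```

```text
time: 1.03
position: [0.3998, 0.3009, 0.2227]
tool_rot: [0.495, 3.102, 0.001]
ft_force: [0.5, -0.2, -0.1]
grip_width: 1.0
grip_force: 0.0
time: 1.87
position: [0.5973, -0.018, 0.2226]
tool_rot: [0.503, 3.099, -0.004]
ft_force: [-0.2, -1.2, -0.6]
grip_width: 0.996
grip_force: 0.0
time: 2.7
position: [0.5957, -0.0121, 0.2224]
tool_rot: [-2.167, -2.274, 0.0]
ft_force: [-0.0, -0.0, -0.1]
grip_width: 0.999
grip_force: 0.0
time: 3.03
position: [0.5958, -0.0121, 0.2224]
tool_rot: [-2.375, -2.056, 0.0]
ft_force: [0.4, -0.2, 0.1]
grip_width: 1.003
grip_force: 0.0
pos [ 0.5958 -0.0121  0.2224] F [-0.2 -0.  -0.7] w 0.998 t 3.08 M [[0.143, 0.99, -0.0], [0.99, -0.143, 0.0], [0.0, -0.0, -1.0]] -> [-32.4  23.8   2.4] 0.004
[[-0.0, -0.957, -0.29, 0.079], [1.0, -0.0, -0.001, 0.001], [0.0, -0.29, 0.957, -0.161], [0.0, 0.0, 0.0, 1.0]] 294.9601619783389 (np.float64(337.3352574088609), np.float64(211.81500572867026)) (np.float64(336.1801339056911), np.float64(268.0326725909428))
[-0.59887113  0.23561432  0.67859235  1.61417818 -0.15096981  1.34532652
 -0.04334127]
```

View pics/w1.png

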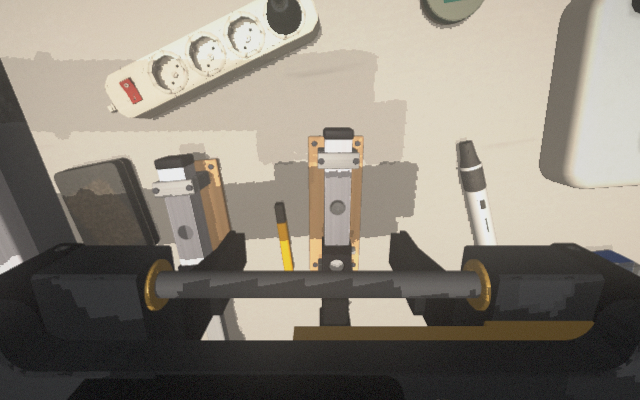

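The wrist view shows the button at (337,207), the collar hole at (336,264), and leg B with the marker clear to the left. I'll refine the button position by contour.

```bash
python3 - <<'E'
from h import *
im=cv2.imread("pics/w1.png",0);d=shot("wrist")
c=im[190:245,326:349];_,m=cv2.threshold(c,0,255,cv2.THRESH_BINARY_INV+cv2.THRESH_OTSU)
n,l,st,ce=cv2.connectedComponentsWithStats(m)
for i in range(1,n):
    if st[i,4]>20:
        u,v=ce[i]+[326,190];print(st[i],u,v,ray(d,u,v,.0665))
print(ray(d,336.5,264.5,.063))
go([.6147,-.0475,.085])
E
python3 -m crank '[[[-10,8,0,0,1],[-15,10,0,0,1],[-7.5,6,0,0,1],[0,0,0,0,1],[0,0,0,0,1],[0,0,0,0,1],[0,0,0,0,1],[0,0,0,0,1]]]' 20
```

```text
[  4  10  16  15 194] 337.1185567010309 207.04639175257734 [ 0.61526031 -0.04265852  0.0665    ]
[ 0.60543521 -0.11703141  0.063     ]
pos [ 0.5958 -0.0122  0.2225] F [ 0.6  0.  -0.1] w 1.005 t 3.13 M [[0.143, 0.99, -0.0], [0.99, -0.143, 0.0], [0.0, -0.0, -1.0]] -> [-32.3  23.8 137.5]
time: 3.8
position: [0.6148, -0.0467, 0.2225]
tool_rot: [-2.375, -2.055, -0.001]
ft_force: [0.4, 0.7, -0.1]
grip_width: 0.482
grip_force: 0.0
```

```bash
python3 -m crank '[[[1.5,0,20,0,1],[0,0,25,0,1],[0,0,25,0,1],[0,0,25,0,1],[0,0,22,0,1],[0,0,15,0,1],[0,0,8,0,1],[0,0,4,0,1],[0,0,0,0,1],[0,0,0,0,1]]]'
python3 - <<'E'
from h import *
go([.615,-.045,.07])
E
```

```text
time: 4.63
position: [0.6158, -0.0462, 0.0795]
tool_rot: [2.377, 2.053, 0.002]
ft_force: [-1.1, -1.5, -0.2]
grip_width: 0.006
grip_force: 0.0
pos [ 0.6158 -0.0462  0.0795] F [-1.1 -1.5 -0.2] w 0.006 t 4.63 M [[0.145, 0.989, 0.002], [0.989, -0.145, 0.0], [0.0, 0.001, -1.0]] -> [ 1.1 -1.   9.5]
```

```bash
python3 -m crank '[[[1,-1,3,0,1],[0,0,3,0,1],[0,0,1,0,1],[0,0,0,0,1],[0,0,0,0,1],[0,0,0,0,1]]]' |egrep 'pos|force'
python3 -m crank '[[[0,0,1.5,0,1],[0,0,1.5,0,1],[0,0,0,0,1],[0,0,0,0,1]]]'|egrep 'pos|force'
python3 -m crank '[[[0,0,1.5,0,1],[0,0,1.5,0,1],[0,0,0,0,1],[0,0,0,0,1]]]'|egrep 'pos|force'
```

```text
position: [0.6144, -0.0453, 0.0717]
ft_force: [-0.6, -0.6, 0.4]
grip_force: 0.0
position: [0.6145, -0.0453, 0.0687]
ft_force: [0.2, 0.9, 1.9]
grip_force: 0.5
position: [0.6145, -0.0453, 0.0657]
ft_force: [0.4, 0.2, 2.0]
grip_force: 0.9
```

```bash
python3 -m crank '[[[0,0,1.5,0,1],[0,0,1.5,0,1],[0,0,0,0,1],[0,0,0,0,1]]]'|egrep 'pos|force'
python3 -m crank '[[[0,0,1,0,1],[0,0,0.5,0,1],[0,0,0,0,1],[0,0,0,0,1]]]'|egrep 'pos|force'
python3 -c "
from h import *
f=[]
for i in range(3): get_image('top');f.append(ctrl.get_state()['ft_force'])
print(np.mean(f,0))"
```

```text
position: [0.6144, -0.0453, 0.0626]
ft_force: [-0.2, -0.1, 2.8]
grip_force: 1.2
position: [0.6145, -0.0453, 0.0612]
ft_force: [0.5, -0.0, 3.7]
grip_force: 1.3
[ 1.18231353 -0.0389507   3.51922827]
```

```bash
python3 -m crank '[[[0,0,0.5,0,1],[0,0,0,0,1],[0,0,0,0,1]]]'|egrep 'pos|force'
python3 -m crank '[[[-1,0,0,0,1],[-1,0,0,0,1],[-1,0,0,0,1],[-1,0,0,0,1],[0,0,0,0,1]]]'|egrep 'pos|force'
python3 -m crank '[[[-1,0,0,0,1],[-1,0,0,0,1],[-1,0,0,0,1],[0,0,0,0,1],[0,0,0,0,1]]]'|egrep 'pos|force'
```

```text
position: [0.6144, -0.0452, 0.0606]
ft_force: [0.9, 0.4, 2.7]
grip_force: 1.4
position: [0.6138, -0.0488, 0.0606]
ft_force: [2.0, 3.0, 3.9]
grip_force: 1.6
position: [0.6131, -0.052, 0.0605]
ft_force: [0.7, 4.3, 3.9]
grip_force: 2.1
```

```bash
python3 -m crank '[[[-1,0,0,0,1],[0,0,0,0,1],[0,0,-1,0,1],[0,0,-3,0,1],[0,0,-10,0,1],[0,0,-20,0,1],[15,0,-30,0,1],[25,0,-30,0,1],[30,0,-30,0,1],[10,0,0,0,1]]]'|egrep 'pos|force|time'
python3 -m crank '[[[0,0,0,0,1],[0,0,0,0,-0.2]]]'|egrep 'pos|force|time'
python3 - <<'E'
from h import *
d=shot("wrist")
c=[int(x) for x in proj(d,[.612,-.07,.065])];print(c)
y0=max(c[1]-90,0);cr=d["pixels"][y0:c[1]+90,c[0]-80:c[0]+80]
cv2.imwrite("pics/w2.png",cv2.resize(cr,None,fx=3.3,fy=3.3,interpolation=cv2.INTER_CUBIC)[...,::-1])
E
```

```text
time: 8.53
position: [0.6284, 0.0293, 0.1908]
ft_force: [1.3, 0.6, -0.1]
grip_force: 0.0
time: 8.7
position: [0.624, 0.0246, 0.1835]
ft_force: [-0.9, -1.9, -1.3]
grip_force: 0.0
[318, 277]
```

View pics/w2.png

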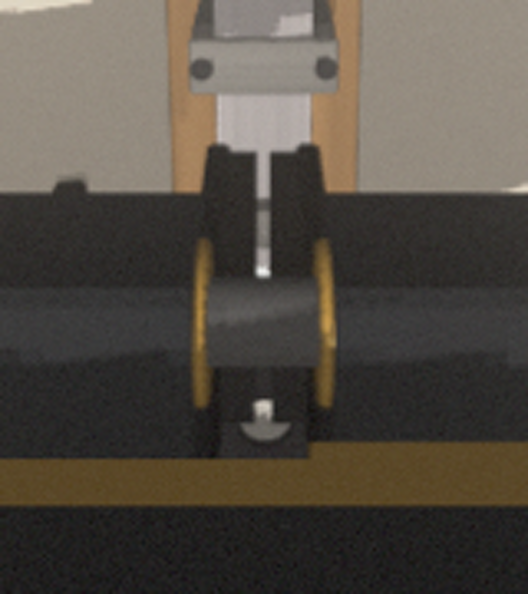

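The fingers hide the button in this view. The scene camera can compare the leg before and after.

Run:
```python
from h import *
d=shot("scene");a=cv2.imread("pics/scene0.png");b=d["pixels"][...,::-1]
cv2.imwrite("pics/s1.png",np.hstack([cv2.resize(i[205:345,285:355],None,fx=4.2,fy=4.2,interpolation=cv2.INTER_CUBIC) for i in(a,b)]))
```

```text
(no output)
```

View pics/s1.png

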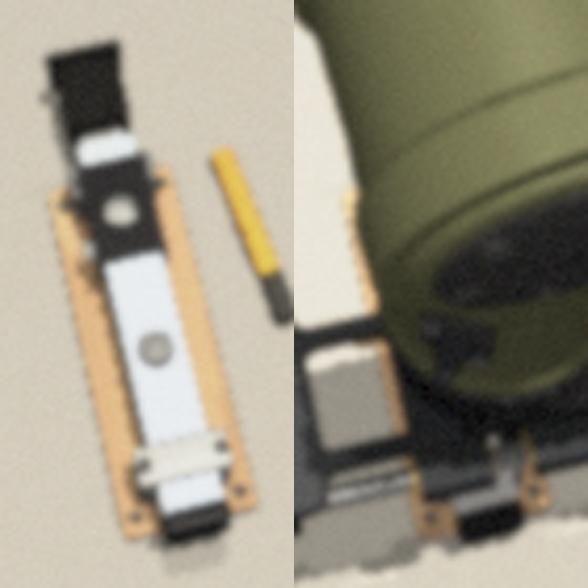

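The arm hides the leg here. I'll open the fingers and look again from the wrist.

```bash
python3 -m crank '[[[0,0,-10,0,-1],[0,0,-10,0,-1],[0,0,-10,0,-1],[0,0,0,0,-1],[0,0,0,0,-1],[0,0,0,0,-1],[0,0,0,0,-1]]]'|egrep 'pos|time'
python3 - <<'E'
from h import *
d=shot("wrist")
u,v=[int(x) for x in proj(d,[.612,-.07,.065])];print(u,v)
cr=d["pixels"][v-90:v+60,u-80:u+80]
cv2.imwrite("pics/w3.png",cv2.resize(cr,None,fx=4,fy=4,interpolation=cv2.INTER_CUBIC)[...,::-1]);cv2.imwrite("pics/w3f.png",d["pixels"][...,::-1])
E
```

```text
time: 9.38
position: [0.6244, 0.0255, 0.2136]
317 264
```

View pics/w3.png

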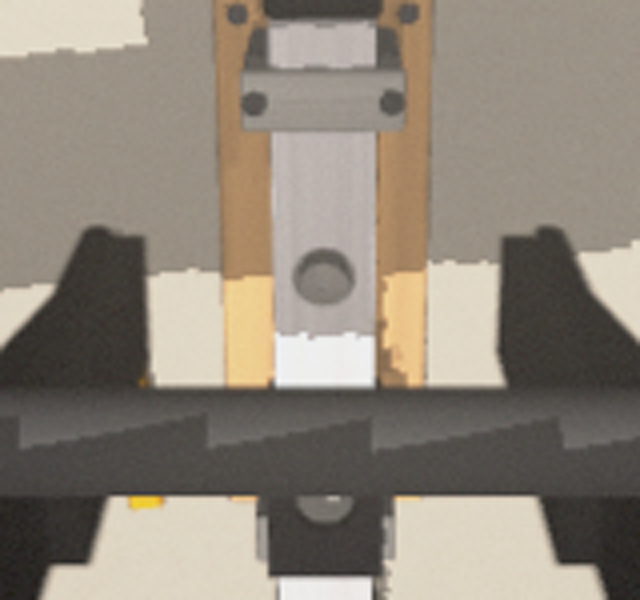

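The hole shows a dark crescent on its strap side, around (323,255). The grey dome sits at the foot side, sunk below the rim, so the button is caught. Next I'll go to the foot.

```bash
python3 -m crank '[[[-15,0,0,0,-0.5],[-30,0,0,0,-0.5],[-35,0,0,0,-0.5],[-35,0,0,0,-0.5],[-35,0,0,0,-0.5],[-35,1.5,10,0,-0.5],[-25,0,15,0,-0.5],[-10,0,20,0,-0.5],[0,0,20,0,-0.5],[0,0,10,0,-0.5]]]'|egrep 'pos|time'
python3 -m crank '[[[0,0,0,0,-0.5],[0,0,0,0,-0.5]]]'|egrep 'pos|time'
python3 - <<'E'
from h import *
d=shot("wrist");cv2.imwrite("pics/w4.png",d["pixels"][...,::-1])
go([.594,-.193,.023],1.423-np.pi/2);print(proj(d,[.594,-.193,.06]))
E
```

```text
time: 10.27
position: [0.5917, -0.1946, 0.1365]
time: 10.43
position: [0.5939, -0.1922, 0.1389]
pos [ 0.5947 -0.1921  0.1398] F [ 0.4  0.2 -0. ] w 0.752 t 10.48 M [[0.144, 0.99, 0.001], [0.99, -0.144, -0.0], [-0.0, 0.001, -1.0]] -> [ -0.9  -0.7 116.8] 0.003
(np.float64(316.1697459887801), np.float64(206.0758035612899))
```

View pics/w4.png

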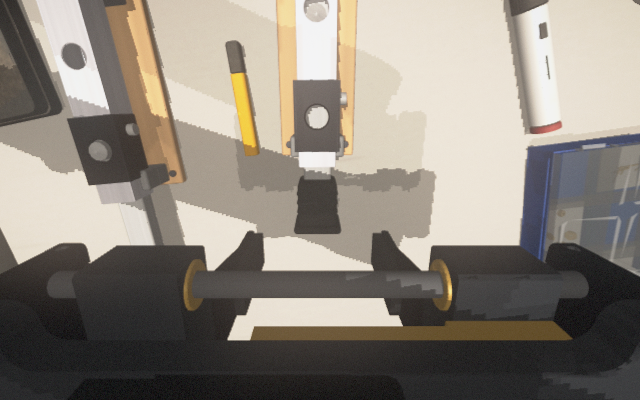

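The foot is centred at u≈318, its block spanning v≈177–215 and the sole ending at v≈233. The collar hole is at (317,117), and the fingers sit symmetrically about u=318.

Run:
```python
from h import *
d=shot("wrist")
print(d["cx"],proj(d,d["s"]["position"]))
g=cv2.cvtColor(d["pixels"],cv2.COLOR_RGB2GRAY)
print(g[165:245,318].tolist())
for v in(185,195,205,212,222): 
    r=np.where(g[v,285:350]<50)[0]+285;print(v,r.min(),r.max())
for v in (177,213,233): print(v,ray(d,318,v,.06))
print(ray(d,316.5,117,.063))
go([.594,-.193,.023])
```

```text
317.27086834806465 (np.float64(315.217792815295), np.float64(245.98968831153545))
[241, 238, 223, 217, 217, 215, 155, 129, 126, 126, 129, 131, 128, 127, 90, 69, 66, 66, 66, 65, 66, 68, 68, 66, 66, 64, 67, 68, 63, 67, 65, 64, 63, 67, 64, 64, 64, 65, 68, 63, 66, 66, 64, 64, 66, 63, 64, 65, 62, 67, 66, 63, 63, 69, 70, 68, 68, 69, 67, 66, 65, 66, 62, 69, 70, 70, 69, 68, 101, 149, 157, 157, 157, 157, 160, 157, 157, 157, 158, 163]Traceback (most recent call last):
  File "<stdin>", line 7, in <module>
    return umr_minimum(a, axis, None, out, keepdims, initial, where)
ValueError: zero-size array to reduction operation minimum which has no identity
```

Run:
```python
from h import *
d=shot("wrist");p=d["s"]["position"];M=R.from_rotvec(d["s"]["tool_rot"]).as_matrix()
for v,z in ((179,.06),(233,.063)): print(v,(M.T@(ray(d,318,v,z)-p)*1000).round(1))
b=(M.T@(ray(d,316.5,117,.063)-p)*1000).round(1);print(b)
go([.594,-.193,.023])
```

```text
179 [22.6  1.8 80.3]
233 [-25.1   1.8  77.3]
[72.9  0.6 77.3]
pos [ 0.5952 -0.1922  0.1404] F [-0.5  0.2  0.2] w 0.748 t 10.58 M [[0.144, 0.99, 0.002], [0.99, -0.144, -0.0], [0.0, 0.002, -1.0]] -> [ -1.   -1.3 117.4]
```

```bash
python3 -m crank '[[[1,0,15,0,-0.5],[0,0,22,0,-0.5],[0,0,22,0,-0.5],[0,0,22,0,-0.5],[0,0,18,0,-0.5],[0,0,11,0,-0.5],[0,0,4,0,-0.5],[0,0,0,0,-0.5],[0,0,0,0,-0.5]]]' 12
python3 -m crank '[[[0,0,0,0,-0.2],[0,0,0,0,0],[0,0,0,0,0.1],[0,0,0,0,0.2],[0,0,0,0,0.2],[0,0,0,0,0.2],[0,0,0,0,0.3]]]'
python3 -m crank '[[[0,0,0,0,1],[0,0,0,0,1],[0,0,0,0,1],[0,0,0,0,1]]]'
```

```text
time: 11.33
position: [0.5952, -0.1917, 0.0262]
tool_rot: [2.376, 2.053, 0.002]
ft_force: [0.7, 0.6, 0.0]
grip_width: 0.749
grip_force: 0.0
time: 11.92
position: [0.5936, -0.1913, 0.0249]
tool_rot: [-2.376, -2.053, 0.001]
ft_force: [-4.6, 0.3, 4.0]
grip_width: 0.388
grip_force: 2.0
time: 12.25
position: [0.5936, -0.1914, 0.025]
tool_rot: [-2.377, -2.053, 0.001]
ft_force: [-3.7, 0.2, 4.1]
grip_width: 0.39
grip_force: 12.0
```

```bash
python3 -m crank '[[[0,-0.7,-0.7,0,1],[0,0,0,0,1],[-1,0,0,0,1],[-1,0,0,0,1],[-1,0,0,0,1],[0,0,0,0,1]]]'|egrep 'pos|ft|wid'
python3 -m crank '[[[-1,0,0,0,1],[-1,0,0,0,1],[-1,0,0,0,1],[-1,0,0,0,1],[-1,0,0,0,1],[0,0,0,0,1]]]'|egrep 'pos|ft|wid'
```

```text
position: [0.5934, -0.1925, 0.0252]
ft_force: [0.9, 4.7, -4.6]
grip_width: 0.389
position: [0.5932, -0.1944, 0.0251]
ft_force: [-1.0, 9.9, -3.2]
grip_width: 0.386
```

```bash
for i in 1; do python3 -m crank '[[[-1,0,0,0,1],[-1,0,0,0,1],[0,0,0,0,1]]]'|egrep 'pos|ft|wid'; done
python3 -m crank '[[[-1,0,0,0,1],[-1,0,0,0,1],[0,0,0,0,1]]]'|egrep 'pos|ft|wid'
```

```text
position: [0.5931, -0.1951, 0.0251]
ft_force: [0.6, 12.6, -2.1]
grip_width: 0.396
position: [0.593, -0.1959, 0.0251]
ft_force: [0.4, 13.8, -1.8]
grip_width: 0.387
```

Run:
```python
import cv2,numpy as np
a=cv2.imread("pics/w1.png")[190:222,322:352];b=cv2.imread("pics/w3f.png");w=cv2.imread("pics/w4.png")[0:32,300:332]
b=b[232:262,302:332] if 0 else b[228:260,302:334]
r=lambda i:cv2.resize(i,(260,260),interpolation=cv2.INTER_CUBIC)
cv2.imwrite("pics/c5.png",np.hstack([r(a),r(b),r(w)]))
```

```text
(no output)
```

View pics/c5.png

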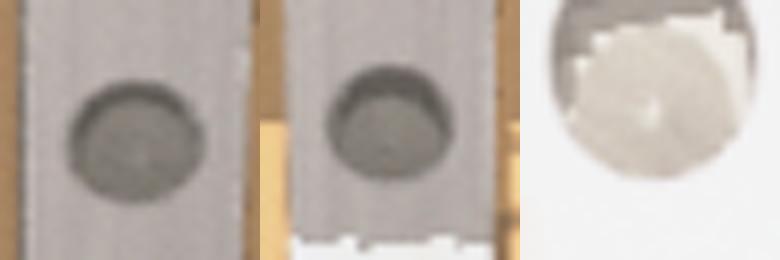

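w4's hole shows the dome only about 3 mm off centre, so it is barely caught, and the pull meets a firm stop at 14 N. I'll let go, press again (the contact height tells the button's state) and drag further.

```bash
python3 -m crank '[[[1,0,0,0,1],[1,0,0,0,1],[1,0,0,0,1],[0,0,0,0,0],[0,0,0,0,-0.3],[0,0,0,0,-0.5],[0,0,0,0,-0.5],[0,0,-10,0,-0.5],[0,0,-25,0,-0.5],[0,0,-30,0,-0.5]]]'|egrep 'time|pos|ft|wid'
python3 -m crank '[[[15,0,-15,0,1],[30,0,0,0,1],[35,0,0,0,1],[35,0,0,0,1],[20,0,0,0,1],[10,0,0,0,1],[0,0,0,0,1],[0,0,0,0,1]]]'|egrep 'time|pos|ft|wid'
python3 - <<'E'
from h import *
go([.6145,-.0463,.074],1.423-np.pi/2)
E
```

```text
time: 14.58
position: [0.5907, -0.2005, 0.0904]
ft_force: [0.0, -0.2, 0.1]
grip_width: 0.735
time: 15.25
position: [0.6134, -0.0583, 0.1063]
ft_force: [-0.7, -0.3, -0.3]
grip_width: 0.231
pos [ 0.6134 -0.0583  0.1063] F [-0.7 -0.3 -0.3] w 0.231 t 15.25 M [[0.146, 0.989, 0.001], [0.989, -0.146, -0.001], [-0.001, 0.001, -1.0]] -> [12.1 -0.7 32.3] 0.001
```

```bash
python3 -m crank '[[[6,-0.7,8,0,1],[6,0,10,0,1],[0,0,8,0,1],[0,0,6,0,1],[0,0,0,0,1],[0,0,0,0,1]]]'|egrep 'time|pos|ft|wid'
python3 -m crank '[[[0,0,2,0,1],[0,0,2,0,1],[0,0,1.5,0,1],[0,0,0,0,1],[0,0,0,0,1]]]'|egrep 'pos|ft'
python3 -m crank '[[[0,0,1.5,0,1],[0,0,1.5,0,1],[0,0,0,0,1],[0,0,0,0,1]]]'|egrep 'pos|ft'
```

```text
time: 15.75
position: [0.6139, -0.0455, 0.0729]
ft_force: [0.6, 0.7, 0.5]
grip_width: 0.004
position: [0.6145, -0.0448, 0.0683]
ft_force: [0.6, -0.5, -0.6]
position: [0.6144, -0.0448, 0.0651]
ft_force: [0.5, -0.3, -0.5]
```

```bash
python3 -m crank '[[[0,0,1,0,1],[0,0,1,0,1],[0,0,0,0,1],[0,0,0,0,1]]]'|egrep 'pos|ft'
python3 -m crank '[[[0,0,1,0,1],[0,0,0.5,0,1],[0,0,0,0,1],[0,0,0,0,1]]]'|egrep 'pos|ft'
python3 -m crank '[[[0,0,0.5,0,1],[0,0,0,0,1],[0,0,0,0,1]]]'|egrep 'pos|ft'
```

```text
position: [0.6144, -0.0448, 0.0631]
ft_force: [-0.2, -0.3, 0.3]
position: [0.6144, -0.0448, 0.0617]
ft_force: [-0.2, 0.1, -0.7]
position: [0.6145, -0.0448, 0.0613]
ft_force: [-0.1, 0.1, 0.2]
```

```bash
python3 -m crank '[[[0,0,0.5,0,1],[0,0,0,0,1],[0,0,0,0,1]]]'|egrep 'pos|ft'
python3 -m crank '[[[0,0,0.5,0,1],[0,0,0,0,1],[0,0,0,0,1]]]'|egrep 'pos|ft'
python3 -m crank '[[[0,0,0.5,0,1],[0,0,0,0,1],[0,0,0,0,1]]]'|egrep 'pos|ft'
```

```text
position: [0.6146, -0.0448, 0.0609]
ft_force: [-0.5, -0.3, 1.5]
position: [0.6147, -0.0448, 0.0605]
ft_force: [1.0, -0.3, 3.7]
position: [0.6147, -0.0448, 0.0603]
ft_force: [0.0, 0.6, 5.7]
```

The tube surface reads at z≈0.061 with no button standing above it, so the button is caught or lower. I'll go back over the foot to the w4 pose and compare the column profile numerically.

```bash
python3 -m crank '[[[0,0,-5,0,1],[0,0,-25,0,1],[-15,0,-30,0,-0.5],[-30,0,-20,0,-0.5],[-35,0,0,0,-0.5],[-35,0,0,0,-0.5],[-22,0,0,0,-0.5],[-10,0,0,0,-0.5],[-2,2,0,0,-0.5],[0,0,0,0,-0.5]]]'|egrep 'time|pos'
python3 - <<'E'
from h import *
d=shot("wrist");cv2.imwrite("pics/w5.png",d["pixels"][...,::-1])
go([.5949,-.1920,.1400],1.423-np.pi/2)
a=cv2.imread("pics/w4.png",0);b=cv2.imread("pics/w5.png",0)
for i in (a,b):print(i[0:30,316].tolist(),i[100:135,317].tolist(),i[150:182,318].tolist(),i[228:236,318].tolist())
E
```

```text
time: 19.0
position: [0.5951, -0.1917, 0.1394]
pos [ 0.5954 -0.1904  0.1392] F [-0.1  0.8 -0.1] w 0.569 t 19.05 M [[0.144, 0.99, -0.0], [0.99, -0.144, 0.001], [0.001, -0.001, -1.0]] -> [-1.7 -0.3 -0.8] 0.004
[161, 162, 169, 203, 211, 211, 214, 211, 209, 210, 208, 210, 221, 229, 223, 213, 201, 197, 195, 196, 194, 201, 233, 242, 243, 244, 243, 243, 243, 243] [112, 109, 110, 95, 87, 127, 133, 156, 209, 219, 220, 220, 220, 219, 221, 219, 220, 218, 220, 221, 221, 219, 218, 219, 219, 220, 220, 202, 141, 83, 98, 100, 100, 100, 100] [91, 109, 234, 242, 242, 242, 242, 242, 241, 242, 241, 241, 242, 241, 241, 241, 239, 222, 216, 217, 216, 154, 127, 125, 128, 126, 128, 127, 130, 99, 70, 66] [67, 65, 67, 69, 68, 69, 143, 155]
[152, 160, 167, 219, 233, 223, 211, 209, 210, 212, 210, 208, 205, 205, 203, 197, 195, 191, 196, 195, 194, 196, 220, 239, 243, 243, 243, 243, 243, 243] [112, 110, 108, 106, 91, 103, 128, 178, 217, 221, 221, 220, 220, 220, 221, 219, 220, 220, 221, 219, 220, 220, 219, 219, 220, 218, 219, 217, 169, 101, 92, 100, 101, 101, 100] [92, 140, 227, 242, 242, 242, 242, 242, 242, 241, 242, 241, 241, 241, 241, 241, 238, 224, 215, 214, 214, 167, 133, 125, 127, 125, 126, 126, 127, 123, 90, 66] [63, 65, 68, 63, 66, 64, 102, 149]
```

Run:
```python
import cv2,numpy as np
r=lambda f:cv2.resize(cv2.imread(f)[0:32,298:336],(380,320),interpolation=cv2.INTER_CUBIC)
q=lambda f:cv2.resize(cv2.imread(f)[100:240,270:366],(380,270),interpolation=cv2.INTER_CUBIC)
cv2.imwrite("pics/c6.png",np.vstack([np.hstack([r(f"pics/{n}.png") for n in("w4","w5")]),np.hstack([q(f"pics/{n}.png") for n in("w4","w5")])]))
```

View pics/c6.png

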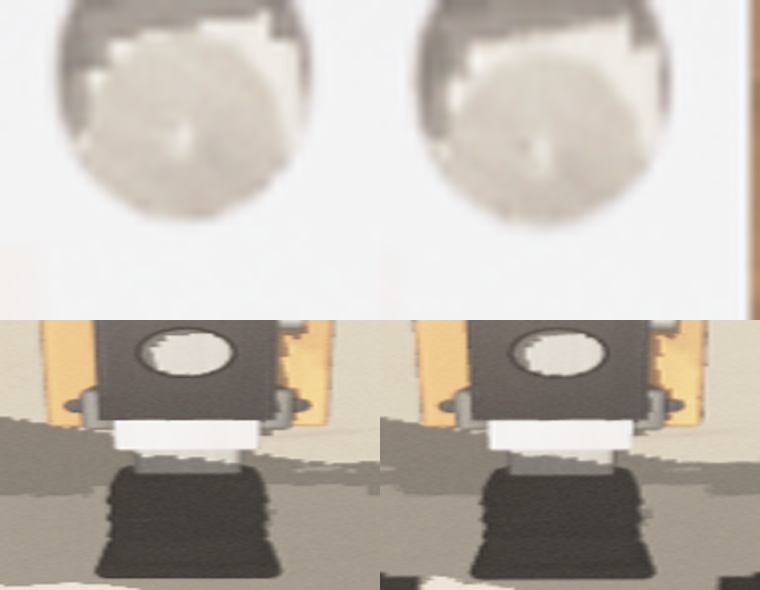

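The dome's crest has moved about 1.5 mm further under the edge (8.5 px from the rim in w4, 6.7 px now), so it is caught and the pull works. The earlier off-axis grip forces probably jammed the tube, so I'll re-grip centred and settled.

```bash
python3 -m crank '[[[-1,-1.5,15,0,-0.5],[0,-1.3,22,0,-0.5],[0,0,22,0,-0.5],[0,0,22,0,-0.5],[0,0,18,0,-0.5],[0,0,11,0,-0.5],[0,0,4.5,0,-0.5],[0,0,0,0,-0.5],[0,0,0,0,-0.5],[0,0,0,0,-0.5]]]' 14|egrep 'pos|ft|time'
python3 -m crank '[[[0,0,0,0,-0.2],[0,0,0,0,0],[0,0,0,0,0.1],[0,0,0,0,0.2],[0,0,0,0,0.3],[0,0,0,0,1],[0,0,0,0,1],[0,0,0,0,1]]]'|egrep 'pos|ft|grip'
```

```text
time: 19.88
position: [0.593, -0.1931, 0.0265]
ft_force: [-0.4, 0.8, -0.5]
position: [0.5931, -0.1932, 0.0254]
ft_force: [5.9, -2.2, -3.7]
grip_width: 0.388
grip_force: 14.0
```

```bash
python3 -m crank '[[[0,1.2,0.8,0,1],[0,0,0,0,1],[0,0,0,0,1]]]'|egrep 'pos|ft'
python3 -m crank '[[[-1,0,0,0,1],[-1,0,0,0,1],[-1,0,0,0,1],[-1,0,0,0,1],[0,0,0,0,1],[0,0,0,0,1]]]'|egrep 'pos|ft'
```

```text
position: [0.5933, -0.1934, 0.0252]
ft_force: [0.4, 0.4, 5.7]
position: [0.5931, -0.1946, 0.0251]
ft_force: [0.2, 5.3, 7.9]
```

```bash
python3 -m crank '[[[0,0,-0.6,0,1],[0,0,0,0,1],[0,0,0,0,1]]]'|egrep 'pos|ft'
python3 -m crank '[[[-1,0,0,0,1],[-1,0,0,0,1],[0,0,0,0,1],[0,0,0,0,1]]]'|egrep 'pos|ft'
```

```text
position: [0.593, -0.1949, 0.0252]
ft_force: [0.8, 6.1, 4.9]
position: [0.593, -0.1956, 0.0251]
ft_force: [1.0, 7.7, 5.0]
```

```bash
python3 -m crank '[[[-1,0,-0.6,0,1],[-1,0,0,0,1],[0,0,0,0,1],[0,0,0,0,1]]]'|egrep 'pos|ft'
python3 -m crank '[[[-1,0,0,0,1],[-1,0,0,0,1],[0,0,0,0,1],[0,0,0,0,1]]]'|egrep 'pos|ft'
```

```text
position: [0.5929, -0.1962, 0.0252]
ft_force: [0.9, 9.0, 2.6]
position: [0.5928, -0.1968, 0.0252]
ft_force: [0.9, 11.3, 2.9]
```

```bash
python3 -m crank '[[[-1,0,-0.3,0,1],[-1,0,0,0,1],[0,0,0,0,1],[0,0,0,0,1]]]'|egrep 'pos|ft'
python3 -m crank '[[[-1,0,0,0,1],[-1,0,0,0,1],[0,0,0,0,1],[0,0,0,0,1]]]'|egrep 'pos|ft|wid'
```

```text
position: [0.5927, -0.1975, 0.0252]
ft_force: [2.5, 13.9, 2.8]
position: [0.5925, -0.1989, 0.0252]
ft_force: [2.2, 14.2, 2.7]
grip_width: 0.388
```

```bash
python3 -m crank '[[[-1,0,0,0,1],[-1,0,0,0,1],[0,0,0,0,1],[0,0,0,0,1]]]'|egrep 'pos|ft'
python3 -m crank '[[[-1,0,0,0,1],[-1,0,0,0,1],[0,0,0,0,1],[0,0,0,0,1]]]'|egrep 'pos|ft|time'
```

```text
position: [0.5922, -0.2006, 0.0252]
ft_force: [2.4, 14.4, 2.7]
time: 23.88
position: [0.5911, -0.2079, 0.0253]
ft_force: [3.3, 4.9, -0.4]
```

The button has gone under the wall and the leg is sliding at about 5 N.

```bash
python3 -m crank '[[[-1.5,0.5,0,0,1],[-2,0,0,0,1],[-2,0,0,0,1],[-2,0,0,0,1],[-2,0,0,0,1],[-2,0,0,0,1],[-2,0,0,0,1],[-2,0,0,0,1],[-2,0,0,0,1],[-2,0,0,0,1]]]'|egrep 'pos|ft|time'
python3 -m crank '[[[-2,0,0,0,1],[-2,0,0,0,1],[-2,0,0,0,1],[-2,0,0,0,1],[-2,0,0,0,1],[-1.5,0,0,0,1],[-1.5,0,0,0,1]]]'|egrep 'pos|ft|time'
```

```text
time: 24.72
position: [0.5885, -0.2269, 0.0253]
ft_force: [2.7, 7.1, 1.6]
time: 25.3
position: [0.5867, -0.239, 0.0252]
ft_force: [2.1, 8.4, 2.5]
```

```bash
for c in 1; do python3 -m crank '[[[-1,0,0,0,1],[-1,0,0,0,1],[-1,0,0,0,1],[-1,0,0,0,1],[-1,0,0,0,1],[-1,0,0,0,1],[0,0,0,0,1]]]'|egrep 'pos|ft|time'; done
python3 -m crank '[[[-1,0,0,0,1],[-1,0,0,0,1],[-1,0,0,0,1],[-1,0,0,0,1],[-1,0,0,0,1],[0,0,0,0,1]]]'|egrep 'pos|ft|time'
```

```text
time: 25.88
position: [0.5857, -0.246, 0.0253]
ft_force: [2.3, 6.1, 1.2]
time: 26.38
position: [0.585, -0.2509, 0.0253]
ft_force: [2.5, 6.8, 1.2]
```

```bash
python3 -m crank '[[[-1,0,0,0,1],[-1,0,0,0,1],[-1,0,0,0,1],[-1,0,0,0,1],[0,0,0,0,1]]]'|egrep 'pos|ft|time'
```

```text
time: 26.8
position: [0.5845, -0.2549, 0.0253]
ft_force: [1.4, 5.9, 0.6]
```

```bash
python3 -m crank '[[[-1,0,0,0,1],[-1,0,0,0,1],[-1,0,0,0,1],[0,0,0,0,1]]]'|egrep 'pos|ft|time'
python3 -m crank '[[[-1,0,0,0,1],[-1,0,0,0,1],[-1,0,0,0,1],[0,0,0,0,1]]]'|egrep 'pos|ft|time'
```

```text
time: 27.13
position: [0.5837, -0.2599, 0.0254]
ft_force: [3.7, 3.4, -0.2]
time: 27.47
position: [0.583, -0.2646, 0.0255]
ft_force: [3.9, 2.1, -3.7]
```

```bash
python3 -m crank '[[[-1,0,0,0,1],[-1,0,0,0,1],[0,0,0,0,1]]]'|egrep 'pos|ft|time'
```

```text
time: 27.72
position: [0.5829, -0.2659, 0.0255]
ft_force: [4.2, 2.8, -4.7]
```

```bash
python3 -m crank '[[[-1,0,0,0,1],[-1,0,0,0,1],[0,0,0,0,1],[0,0,0,0,1]]]'|egrep 'pos|ft|time'
python3 -m crank '[[[-1,0,0,0,1],[-1,0,0,0,1],[0,0,0,0,1],[0,0,0,0,1]]]'|egrep 'pos|ft|time'
```

```text
time: 28.05
position: [0.5828, -0.2665, 0.0254]
ft_force: [3.7, 5.1, -3.8]
time: 28.38
position: [0.5827, -0.2672, 0.0254]
ft_force: [3.0, 7.8, -2.3]
```

```bash
python3 -m crank '[[[-1,0,0,0,1],[-1,0,0,0,1],[0,0,0,0,1],[0,0,0,0,1]]]'|egrep 'pos|ft|time'
python3 -m crank '[[[2,0,0,0,1],[2,0,0,0,1],[2,0,0,0,0.2],[0,0,0,0,0],[0,0,0,0,-0.5],[0,0,0,0,-0.5],[0,0,0,0,-0.5],[0,0,0,0,-0.5]]]'|egrep 'pos|ft|time|wid'
python3 -m crank '[[[0,0,-10,0,-0.6],[0,0,-25,0,-0.6],[0,0,-30,0,-0.6],[0,0,-30,0,-0.6],[0,0,-10,0,-0.6],[0,0,0,0,-0.6],[0,0,0,0,-0.6]]]'|egrep 'pos|ft|time'
python3 - <<'E'
from h import *
d=shot("wrist");cv2.imwrite("pics/w6.png",d["pixels"][...,::-1]);p=d["s"]["position"];M=R.from_rotvec(d["s"]["tool_rot"]).as_matrix()
g=cv2.cvtColor(d["pixels"],cv2.COLOR_RGB2GRAY)
print([round(x) for x in proj(d,[.6044,-.119,.063])])
print(g[0:240:2,317].tolist())
E
```

```text
time: 28.72
position: [0.5826, -0.2678, 0.0253]
ft_force: [4.1, 9.6, -1.6]
time: 29.38
position: [0.5823, -0.2671, 0.026]
ft_force: [-0.0, 0.4, -0.4]
grip_width: 0.69
time: 29.97
position: [0.5829, -0.2661, 0.1313]
ft_force: [-0.7, 0.7, -1.3]
[315, 1]
[200, 201, 196, 190, 188, 184, 185, 189, 181, 92, 100, 103, 105, 102, 106, 104, 106, 110, 107, 107, 108, 106, 110, 106, 237, 243, 243, 244, 244, 244, 244, 244, 244, 244, 145, 165, 222, 223, 222, 222, 222, 223, 222, 221, 221, 222, 221, 221, 221, 221, 222, 222, 221, 221, 220, 220, 221, 221, 221, 220, 220, 220, 221, 223, 220, 220, 219, 221, 220, 219, 220, 219, 219, 218, 221, 219, 219, 218, 219, 219, 218, 158, 132, 131, 128, 129, 128, 128, 129, 128, 66, 64, 64, 67, 66, 67, 61, 64, 64, 62, 61, 68, 59, 60, 63, 61, 64, 62, 66, 63, 64, 65, 65, 64, 63, 65, 66, 65, 153, 158]
```

The pull stiffened elastically to 9.6 N, so the leg is locked, and I've released the foot. The collar hole now reads button-grey (about 190) where it read tube-white (220) before. A light touch on the crest will confirm its height.

```bash
python3 -m crank '[[[15,0,0,0,1],[30,0,0,0,1],[35,0,0,0,1],[35,0,0,0,1],[24,0,0,0,1],[10,0,0,0,1],[0,0,15,0,1],[0,0,20,0,1],[0,0,15,0,1],[0,0,4,0,1]]]'|egrep 'pos|ft|time'
python3 -m crank '[[[0,0,0,0,1],[0,0,0,0,1],[0,0,0,0,1]]]'|egrep 'pos|ft|time'
```

```text
time: 30.85
position: [0.6014, -0.1193, 0.0729]
ft_force: [-0.8, 0.3, -0.9]
time: 31.1
position: [0.605, -0.1194, 0.0777]
ft_force: [0.2, -0.4, 0.1]
```

```bash
python3 -m crank '[[[0,0,3,0,1],[0,0,3,0,1],[0,0,1,0,1],[0,0,0,0,1],[0,0,0,0,1]]]'|egrep 'pos|ft|time'
python3 -m crank '[[[0,0,1,0,1],[0,0,1,0,1],[0,0,0,0,1],[0,0,0,0,1]]]'|egrep 'pos|ft|time'
```

```text
time: 31.52
position: [0.6045, -0.1185, 0.0699]
ft_force: [-0.7, 0.7, -0.2]
time: 31.85
position: [0.6048, -0.1186, 0.0684]
ft_force: [-0.8, 0.1, 2.8]
```

```bash
python3 -m crank '[[[0,0,-2,0,1],[0,0,-10,0,1],[0,0,-25,0,1],[0,0,-30,0,1],[0,0,-25,0,1],[0,0,-5,0,1],[0,0,0,0,1],[0,0,0,0,1]]]'|egrep 'pos|ft|time'
python3 -c "
from bench import job
print(job.close_job())"
```

```text
time: 32.52
position: [0.6043, -0.1185, 0.1648]
ft_force: [-0.4, 0.6, -0.7]
the job is handed in; nothing more can be done
None
```

The short leg is pulled out and locked: a light touch found the button's crest at z ≈ 0.069 above the collar hole, so it is fully up, and the job is handed in at about 32.5 s with no verdict returned.

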